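# Hang the bracket on the slotted upright and lock it

### The job

Pick up the yellow bracket and hook both its claws into the two slots of the aluminium upright, then press it down until it is fully home and the red spring catch has snapped out and locked it, flat against the upright. Do not force it: the upright is thin, so feel your way and keep the push light. Let go of it and leave the discs, rings, cap and brush pot where they are.

Things in the scene. Friction and masses are not known exactly. Their poses are not given: they have to be found in the camera images.
- bracket_centre (a point): Yellow bracket, 0.2-0.3 kg, standing on its flat arm; its centre, 50 mm up. x: from arm to claws, z up. Offsets from here, mm: web to grip near its top: x -27 to 27, 12 thick in y, z -45 to 50; back plate: 34 wide, x 27 to 31, z -50 to 50; arm: 34 wide, 5 thick, at the bottom, x -99 to 31, tip lip 15 high. A window low in the plate takes the catch.
- lower_claw (a point): On the bracket's back face, 30 mm above its underside, at the underside of the lower claw's neck; axes as bracket_centre. Neck 6 wide, 8 high, reaching 11 mm in +x; its last 5 mm carry a tongue hanging 16 mm below the neck's underside. The upper claw is the same, 48 mm higher.
- foot: Grey foot 130 x 120 x 12 mm with clamp cheeks 47 high, fixed. Origin on the table below the upright's front face; x = the way the claws are pushed in, z up. In it stands an aluminium channel, 40 wide, front wall x 0 to 4 mm, top about 204 up. Channel, slots and catch together are clamped by hand, standing up to 12 mm higher or lower than said: find it by feel. It is thin: no push over about 40 N.
- lower_slot (a point): Nominal middle of the lower slot's bottom edge, on the front face, 120 mm up (true height within 12 mm); axes as foot. Slot 11 wide (y), 28 high; the upper one is the same, 48 mm higher. Claws (24 high over the tongue) enter with the bracket 16 to 20 mm above its true home height; lowered, the tongues go behind the 4 mm wall (2 mm play) and the necks sit on the slots' bottom edges.
- home (a point): Where bracket_centre is when the bracket is hooked, flat on the face and fully down: 31 mm before the face, 140 mm up, fixed to the foot (true height within 12 mm, as the channel); axes as foot, and the bracket's axes then match them.
- catch (a joint): Red spring catch, m: 0 out, up to 0.006 pushed in. Its wedge nose stands 4 mm out of the front face about 96 to 105 mm up. The bracket's bottom edge rests on it some 10 to 14 mm above home; 5 to 20 N down (near the plate, or it binds) pushes it in, and within 2 mm of home it snaps out into the plate's window. Weight alone does not. Then the bracket stops hard.
- telltale (a joint): Green tell-tale inside the channel, behind the upper slot's lower wall, m: 0 up (free), grows as the upper claw's tongue pushes it down over the last 4 mm of the bracket's way: about 0.004 when fully home. Springs back softly (about 0.4 N).
- discs_a: Stack of seven abrasive discs, 105 dia., 70 high (mm); origin under its centre. To be left where it is.
- discs_b: Stack of five abrasive discs, 105 dia., 50 high (mm); origin under its centre. To be left where it is.
- discs_c: Stack of eight abrasive discs, 105 dia., 80 high (mm); origin under its centre. To be left where it is.
- spacer_a: Dark steel spacer ring, 54 dia., 12 high (mm); origin under its centre. To be left where it is.
- spacer_b: Dark steel spacer ring, 54 dia., 12 high (mm); origin under its centre. To be left where it is.
- cap: Red bottle cap, 40 dia., 18 high, on a card (mm); origin under its centre. To be left where it is.
- brushpot: Dark steel pot, 46 dia., 55 high, with a brush standing in it up to 180 high (mm); origin under its centre. To be left where it is.
Things that resemble listed ones, but are neither listed nor needed, are in the scene too. Of the things shaped like the part that bears bracket_centre, the yellow one is meant.

How it is judged:
On the way:
1. the bracket is held against the front of the upright, claws in the slots, still raised above its home height (x of bracket_centre in the frame of foot between -0.0355 and -0.0285 m and y of bracket_centre in the frame of foot between -0.004 and 0.004 m and z of bracket_centre in the frame of foot above 0.131 m and value of joint telltale below 0.0008 m), for 0.1 s.
At the end, for the whole second after the job is handed in: Bracket at rest, hooked on the upright: centre 28.5-35.5 mm before the channel face, within 4 mm of the slot line, 125-155 mm above the table, within 0.07 rad of upright and 0.12 rad of square to the face; green tell-tale down over 2.2 mm (fully home), catch out (below 1.5 mm) (x of bracket_centre in the frame of foot between -0.0355 and -0.0285 m and y of bracket_centre in the frame of foot between -0.004 and 0.004 m and z of bracket_centre in the frame of foot between 0.125 and 0.155 m and value of joint telltale above 0.0022 m and value of joint catch below 0.0015 m and angle between the x axis of bracket_centre and the x axis of foot, either way round below 0.12 rad and angle between bracket_centre's own z axis and vertical below 0.07 rad and linear speed of bracket below 0.01 m/s); the robot touches nothing.
It fails at once if the bracket is forced against the upright (more than 50 N between bracket and channel or catch) (contact force between bracket and channel above 50 N).
It fails at once if a stack, ring, the cap or the brush pot is moved by more than 15 mm (distance of any of discs_a, discs_b, discs_c, spacer_a, spacer_b, cap, brushpot from where it was at the start of the episode above 0.015 m).
It also fails if it takes over 72 s, if anything falls off the work surface, if the arm or the gripper's body presses on something with over 40 N, if the wrist force passes 120 N, or if a joint passes its speed limit or range.

### The arm

A 7-joint arm with a two-finger parallel gripper is mounted at the origin on the work surface. World frame = base frame: x ahead of the robot, y to its left, z up, the work surface at z = 0. Lengths are in m, angles in rad, forces in N, time in s.
With the tool pointing down it reaches from about 0.4 to 0.85 m from the base axis. Payload 10.4 kg.
Tool frame: the origin (TCP) lies midway between the tips of the shut fingers; the grasp point (between the pads) lies 19 mm behind it; y points along the fingers, x is the direction in which the jaws open and shut, and the axes are right-handed (so a half turn about y gives the same grasp; the last joint's range is limited). The gripper opens to 87 mm and grips with 3 to 60 N. Pads are 19 mm wide; open, the fingers measure 117 mm over their backs; the gripper's body (75 mm by 190 mm) begins 51 mm behind the grasp point.
Start: joints at [1.301, 0.332, -0.065, 1.46, 0.022, 1.35, -0.088], TCP at [0.153, -0.606, 0.223] pointing down, gripper open.
Joint ranges: [-2.6, 2.6], [-0.5, 2.12], [-1.47, 1.34], [0.16, 2.42], [-1.27, 4.41], [0.06, 2.06], [-2.6, 2.6]. Speed limits (rad/s): [2.22, 2.22, 2.79, 2.79, 3.14, 3.14, 3.14].

### API

Orientations are given as a unit quaternion [x, y, z, w].
In Python, from bench import * gives the robot as it stands.
- The arm moves only by the tool jog_arm, never from a script. Its argument "commands" is a list of rows, each an object with "translation": the shift along the world's x, y, z in mm, a list of three; "twist": the turn about the world's z in rad. A call has 1 to 20 rows; each row shifts and turns the commanded pose from where the row before left it; what a row does not reach is not made up. A row lasts 1/10 s, in which the tool goes at most 50 mm and 8.59 degrees, less where a joint would pass 70% of its speed; a pose out of reach is approached as far as the arm can. A call is refused whole if a number of a shift passes 50 or a number of a turn 0.15, either way. A call with a gripper value outside its range is refused whole. "grip" is the closure, from 0 (fully open) to 1 (shut), set as the call begins (left out, the last holds). The fingers move at their own pace and stop on an object; "grip_force" is the grip in N (left out, the last holds). Time passes only in rows, so rows that do not move let the fingers close. It gives the time, the measured TCP pose, the force and the opening at its end, in the units of the state.
- read_state(): the state, without advancing time (a new reading comes with each control period).
- camera(name): name is "scene" or "top" or "wrist"; returns a dict with "img" (384x512x3 uint8, red, green, blue), "fx", "fy", "cx", "cy" (pixels), "cam_to_world" (4x4, takes a point from camera to world coordinates). Camera axes: x right, y down, z forward; pixel columns grow to the right and rows downward; lengths in m; the calibration is good to about 2 mm. A picture is of the moment at which its call begins. There is no depth.
- close_job(): hands the job in, once; it reports no verdict.
The state is a dict: "time": time; "joint_positions": joint angles; "joint_vel": joint speeds; "joint_torque": joint torques, N m; "ee_pos": TCP position; "eef_rot": TCP orientation; "ft_force": force on the tool from outside, world axes, zero at the start; "torque": the same for the moment, N m; "width": finger opening in m.
Only numpy, scipy, OpenCV 4.12 (cv2) and the standard library are available. Lean on these libraries where they do the work, as an engineer would, in place of code of your own. Each camera call takes 0.05 s, during which the arm holds its last target.

## Working session

There is one attempt and no reset: what is moved stays moved. The work goes in short steps, Python scripts to look and compute and a tool call to move; the robot and the scene stay as the last step left them, time stands still between calls to the robot, and variables do not carry over. Pictures are saved under pics/ and viewed, and the job is handed in when it is done.

Besides the shell and the picture viewer there is one more tool, called after "Call:" as a command line: name --argument value ..., lists and objects as JSON in quotes. jog_arm: Moves the arm, as the interface text tells. Its arguments: {"type":"object","properties":{"commands":{"type":"array"},"grip":{"type":"number"},"grip_force":{"type":"number"}},"required":["commands"]}

```bash
mkdir -p pics; ls; python3 - <<'E'
from bench import *
import cv2,pickle
d={}
for n in ("scene","top","wrist"):
    c=camera(n); d[n]=c; cv2.imwrite(f"pics/{n}0.png",c["img"][:,:,::-1])
    print(n,c["fx"],c["fy"],c["cx"],c["cy"]); print(c["cam_to_world"])
pickle.dump(d,open("cams0.pkl","wb"))
s=read_state(); print(s)
E
```

```text
pics
scene 487.9012411856652 487.9012411856652 252.00844509089976 187.51821447951335
[[ 0.15385887  0.56537744 -0.81035535  1.65028012]
 [ 0.98777661 -0.10875551  0.11166741 -0.18213234]
 [-0.02499637 -0.81763108 -0.57519961  0.92849151]
 [ 0.          0.          0.          1.        ]]
top 398.9648813042054 398.9648813042054 259.0250997401379 190.4826241800024
[[-0.00930211 -0.98435963  0.17592496  0.33798113]
 [-0.99978178  0.01244628  0.01677722 -0.05257044]
 [-0.01870442 -0.17573051 -0.9842606   1.10088398]
 [ 0.          0.          0.          1.        ]]
wrist 311.3567133564823 311.3567133564823 254.3643588916455 192.75717367186945
[[ 0.24581192 -0.92490248 -0.290055    0.2316453 ]
 [-0.96931622 -0.23504298 -0.0719782  -0.58700541]
 [-0.00160257  0.29884812 -0.95429934  0.38379672]
 [ 0.          0.          0.          1.        ]]
{'time': 0.15, 'joint_positions': array([ 1.30141706,  0.33274346, -0.06467913,  1.46071882,  0.0215871 ,
        1.34990073, -0.08850222]), 'joint_vel': array([-0.00134755, -0.00047528, -0.0003694 , -0.0024107 ,  0.00163349,
        0.00100246, -0.00115464]), 'joint_torque': array([ 3.20005620e-04, -6.23636627e+01,  2.46871007e-02, -3.90141785e+01,
       -6.11952832e-02,  3.72134079e-02,  7.57100929e-05]), 'ee_pos': array([ 0.15259985, -0.6057937 ,  0.22194031]), 'eef_rot': array([-0.55751229,  0.43497082, -0.43435418,  0.55795778]), 'ft_force': array([-1.52390572, -0.28738485, -0.33809685]), 'torque': array([-0.05033672, -0.05033343,  0.00242358]), 'width': 0.08730292234707134}
```

View pics/scene0.png

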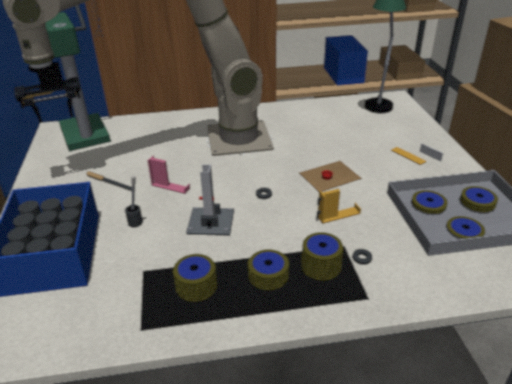

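View pics/top0.png

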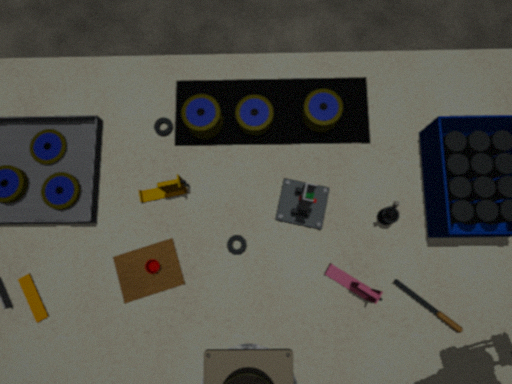

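View pics/wrist0.png

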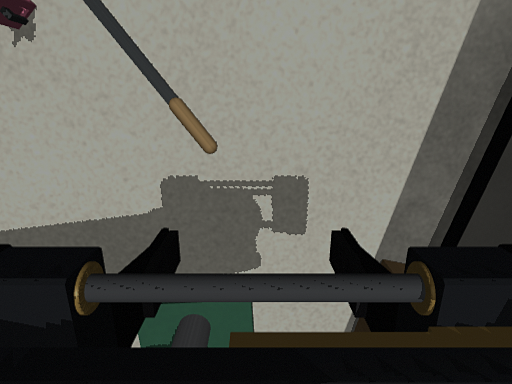

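Scene: yellow bracket at scene (335,207)/top (165,190); the lookalikes are the pink bracket (top 352,285), the orange bar (top 33,298). The upright is at scene (208,195)/top (305,200). Next come the close crops.

```bash
python3 - <<'E'
import cv2
t=cv2.imread("pics/top0.png"); s=cv2.imread("pics/scene0.png")
r=lambda im,x,y,w,h,f,n: cv2.imwrite("pics/"+n,cv2.resize(im[y:y+h,x:x+w],None,fx=f,fy=f,interpolation=cv2.INTER_CUBIC))
r(t,130,165,70,50,10,"c_tb.png"); r(t,270,170,66,64,9,"c_tf.png")
r(s,310,180,60,50,12,"c_sb.png"); r(s,180,155,66,88,6.8,"c_sf.png")
E
```

```text
(no output)
```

View pics/c_tb.png

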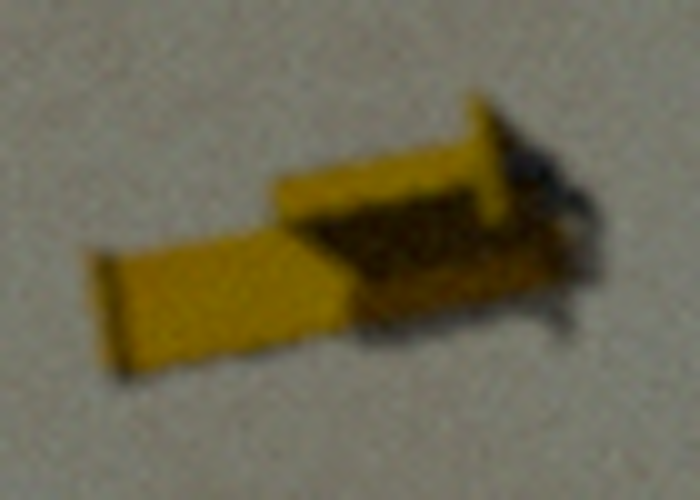

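View pics/c_tf.png

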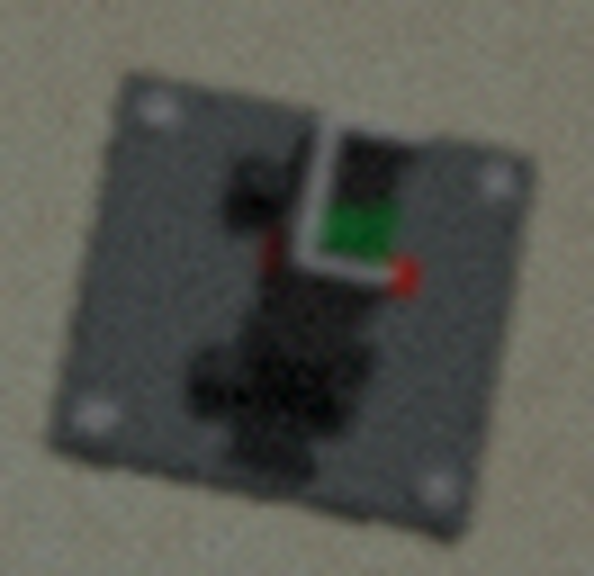

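View pics/c_sb.png

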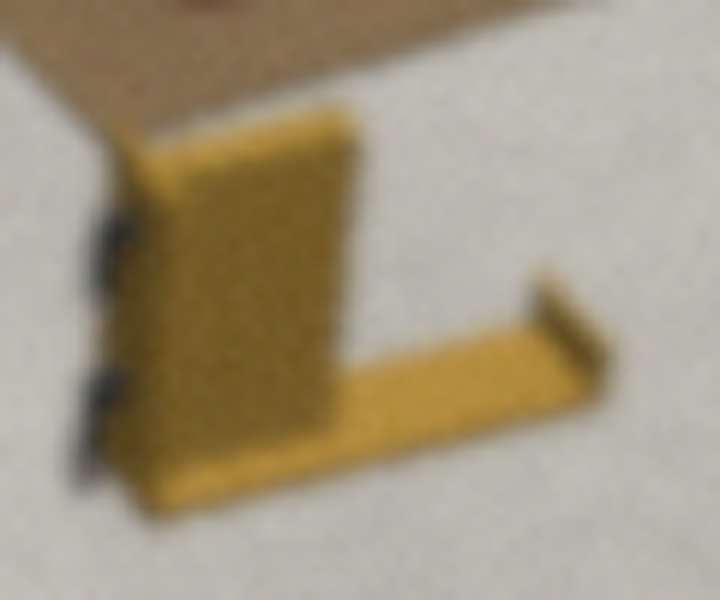

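View pics/c_sf.png

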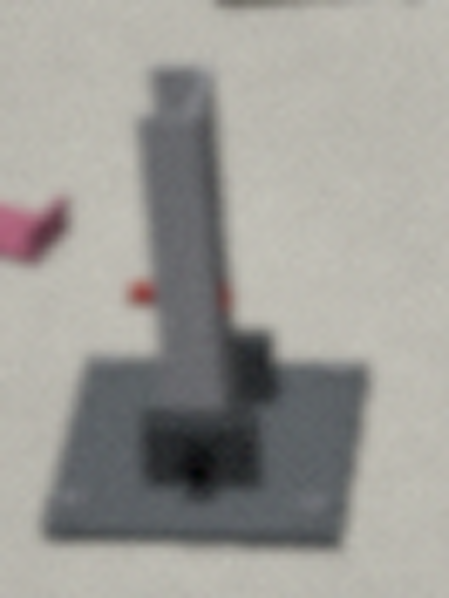

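```bash
cat > h.py <<'E'
import numpy as np, cv2, pickle
from scipy.spatial.transform import Rotation as R
def ray(c,u,v,z):
    M=c["cam_to_world"]; d=M[:3,:3]@np.array([(u-c["cx"])/c["fx"],(v-c["cy"])/c["fy"],1]); o=M[:3,3]
    return o+d*(z-o[2])/d[2]
def proj(c,P):
    M=c["cam_to_world"]; p=(np.atleast_2d(P)-M[:3,3])@M[:3,:3]
    return np.c_[c["fx"]*p[:,0]/p[:,2]+c["cx"],c["fy"]*p[:,1]/p[:,2]+c["cy"]]
E
python3 - <<'E'
from h import *
d=pickle.load(open("cams0.pkl","rb")); t=d["top"]
f=[ray(t,270+u/9,170+v/9,.012) for u,v in((130,75),(533,155),(465,540),(52,445))]
f=np.array(f)[:,:2]; print(f, f.mean(0),[np.linalg.norm(f[i]-f[i-1]) for i in range(4)])
e=f[1]-f[0]+f[2]-f[3]; print("foot x dir",np.degrees(np.arctan2(e[1],e[0])))
P=lambda u,v,z:ray(t,130+u/10,165+v/10,z)
a=P(275,197,.1);b=P(480,150,.1); print("web top",a,b,np.degrees(np.arctan2(*(b-a)[1::-1])),np.linalg.norm(b-a))
print("arm tip",P(90,255,.015),P(125,370,.005),"plate top",P(475,95,.1),P(500,220,.1))
s=read_state() if 0 else None
print(R.from_quat([-0.55751229,0.43497082,-0.43435418,0.55795778]).as_matrix())
E
```

```text
[[ 0.56607665 -0.1051216 ]
 [ 0.53931561 -0.22839933]
 [ 0.42140181 -0.20319484]
 [ 0.45155883 -0.0790891 ]] [ 0.49458822 -0.15395122] [np.float64(0.11743943896853357), np.float64(0.1261489250165719), np.float64(0.12057749133332855), np.float64(0.12771718797340628)]
foot x dir -102.95713279413924
web top [0.53525727 0.22508048 0.1       ] [0.54688503 0.17255576 0.1       ] -77.51735204344217 0.053796392812547354
arm tip [0.53624209 0.2997815  0.015     ] [0.50530939 0.29176655 0.005     ] plate top [0.56137519 0.17423339 0.1       ] [0.52850278 0.16692465 0.1       ]
[[ 2.44273668e-01 -3.00567868e-04  9.69706288e-01]
 [-9.69705738e-01  1.03299132e-03  2.44273850e-01]
 [-1.07511905e-03 -9.99999421e-01 -3.91298063e-05]]
```

Call:
jog_arm --commands '[{"translation": [20, 20, 50], "twist": 0}, {"translation": [20, 20, 50], "twist": 0.05}, {"translation": [40, 30, 0], "twist": 0.1}, {"translation": [40, 30, 0], "twist": 0.1}, {"translation": [40, 30, 0], "twist": 0.1}, {"translation": [40, 30, 0], "twist": 0.1}, {"translation": [40, 30, 0], "twist": 0.1}, {"translation": [40, 30, 0], "twist": 0.1}, {"translation": [12, 40, 0], "twist": 0.1}, {"translation": [12, 40, 0], "twist": 0.1}, {"translation": [12, 40, 0], "twist": 0.1}, {"translation": [12, 40, 0], "twist": 0.1}, {"translation": [12, 40, 0], "twist": 0.1}, {"translation": [12, 40, 0], "twist": 0.1}, {"translation": [12, 40, 0], "twist": 0.1}, {"translation": [12, 40, 0], "twist": 0.1}, {"translation": [2, 40, 0], "twist": 0.1}, {"translation": [2, 40, 0], "twist": 0}, {"translation": [2, 40, 0], "twist": 0}, {"translation": [2, 40, 0], "twist": 0}]'

```text
time: 2.15
ee_pos: [0.5313, 0.0902, 0.3095]
eef_rot: [0.703, 0.08, -0.08, -0.703]
ft_force: [-0.3, -0.5, -0.9]
width: 0.0872
```

Call:
jog_arm --commands '[{"translation": [0, 0, 0], "twist": 0}, {"translation": [0, 0, 0], "twist": 0}]'

```text
time: 2.35
ee_pos: [0.5313, 0.0895, 0.3094]
eef_rot: [-0.703, -0.08, 0.081, 0.703]
ft_force: [-0.1, -1.7, 1.1]
width: 0.0874
```

```bash
cat >> h.py <<'E'
def snap(name,tag,crop=None,f=1):
    from bench import camera
    c=camera(name); pickle.dump(c,open(f"{tag}.pkl","wb")); im=c["img"][:,:,::-1]
    cv2.imwrite(f"pics/{tag}.png",im)
    return c
E
python3 - <<'E'
from h import *
from bench import *
snap("wrist","w1"); s=read_state(); print(s["time"],s["ee_pos"],s["eef_rot"])
E
```

```text
2.4 [0.53149994 0.08814761 0.30934321] [ 0.70273238  0.07954124 -0.07986692 -0.70246827]
```

View pics/w1.png

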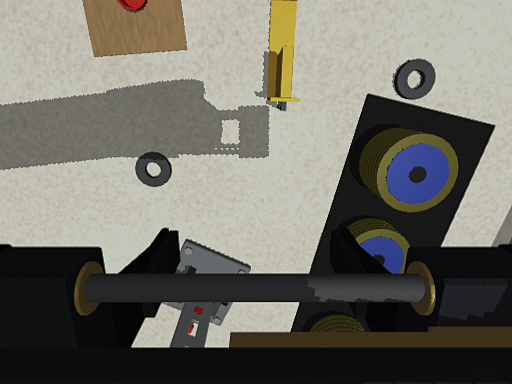

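```bash
python3 - <<'E'
from h import *
c=pickle.load(open("w1.pkl","rb"))
im=cv2.imread("pics/w1.png"); cv2.imwrite("pics/w1c.png",cv2.resize(im[235:350,150:260],None,fx=5,fy=5,interpolation=cv2.INTER_CUBIC))
cv2.imwrite("pics/w1b.png",cv2.resize(im[0:115,240:320],None,fx=5,fy=5,interpolation=cv2.INTER_CUBIC))
print(R.from_quat([0.70273238,0.07954124,-0.07986692,-0.70246827]).as_matrix()); print(c["cam_to_world"])
E
```

```text
[[ 9.74588933e-01 -4.15544458e-04 -2.24000536e-01]
 [ 2.24000364e-01 -4.23043592e-04  9.74588969e-01]
 [-4.99747036e-04 -9.99999824e-01 -3.19211493e-04]]
[[ 9.73727779e-01  2.17509229e-01  6.74088141e-02  5.11752652e-01]
 [ 2.27714562e-01 -9.29382159e-01 -2.90507971e-01  1.68592576e-01]
 [-5.39615780e-04  2.98225650e-01 -9.54495244e-01  4.71356677e-01]
 [ 0.00000000e+00  0.00000000e+00  0.00000000e+00  1.00000000e+00]]
```

View pics/w1c.png

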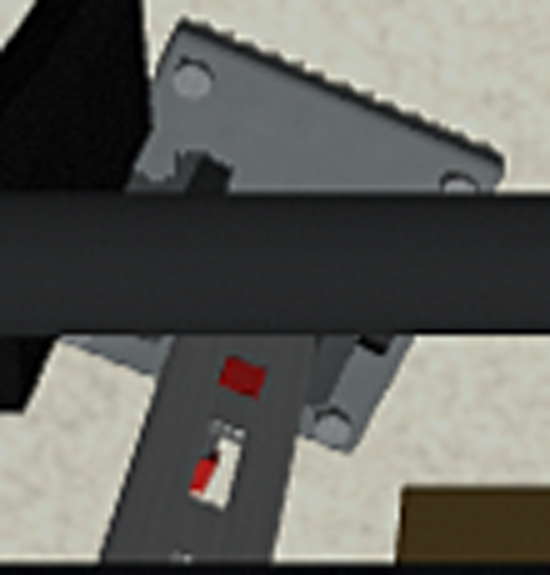

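View pics/w1b.png

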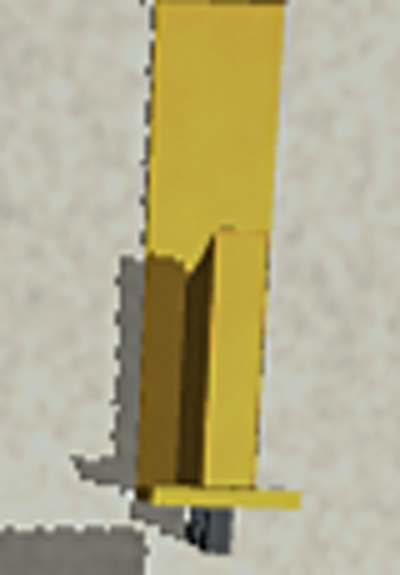

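```bash
cat >> h.py <<'E'
from scipy.optimize import least_squares
def fit(c,loc,pix,x0,h):
    loc=np.array(loc,float)/1000; pix=np.array(pix,float)
    def W(p):
        q=R.from_euler('z',p[2]).apply(loc); return q+[p[0],p[1],h if len(p)<4 else p[3]]
    r=least_squares(lambda p:(proj(c,W(p))-pix).ravel(),x0,x_scale=[.01,.01,.05]+[.01]*(len(x0)-3))
    return r.x, r.fun.reshape(-1,2)
E
python3 - <<'E'
from h import *
c=pickle.load(open("w1.pkl","rb"))
loc=[(-27,-6,50),(-27,6,50),(27,-6,50),(27,6,50),(31,-17,50),(31,17,50)]
pc=[(217,230),(268,230),(205,487),(257,487),(152,506),(300,507)]
best=None
for sw in (1,-1):
    l=[(a,b*sw,z) for a,b,z in loc]
    x,f=fit(c,l,[(240+u/5,v/5) for u,v in pc],[.54,.2,-1.35],.05)
    print(sw,x,np.degrees(x[2]));print(f.round(1).tolist())
# upright: front face plane & foot top corners
pf=[(180,22),(503,155)]
print([ray(c,150+u/5,235+v/5,.012) for u,v in pf])
E
```

```text
1 [ 0.54148235  0.20085123 -1.3634681 ] -78.12096767896641
[[-0.5, -0.3], [0.3, -0.1], [-0.4, 0.1], [-0.3, 0.4], [0.4, -0.3], [0.5, 0.2]]
-1 [ 0.54168999  0.20071734 -1.38076153] -79.11180832263639
[[11.1, 0.2], [-10.1, -0.2], [9.8, 0.6], [-11.1, 0.2], [29.7, 0.9], [-29.5, -0.6]]
[array([ 0.45428498, -0.0736504 ,  0.012     ]), array([ 0.56722995, -0.09730062,  0.012     ])]
```

Call:
jog_arm --commands '[{"translation": [-25, -30, 0], "twist": 0}, {"translation": [-25, -30, 0], "twist": 0}, {"translation": [0, 0, 0], "twist": 0}, {"translation": [0, 0, 0], "twist": 0}]'

```text
time: 2.8
ee_pos: [0.4815, 0.0267, 0.3099]
eef_rot: [0.703, 0.079, -0.078, -0.702]
ft_force: [-0.2, 0.3, 0.0]
width: 0.087
```

```bash
python3 - <<'E'
from h import *
c=snap("wrist","w2"); im=cv2.imread("pics/w2.png")
cv2.imwrite("pics/w2c.png",cv2.resize(im[150:350,180:340],None,fx=4,fy=4,interpolation=cv2.INTER_CUBIC)[:600])
E
```

```text
(no output)
```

View pics/w2.png

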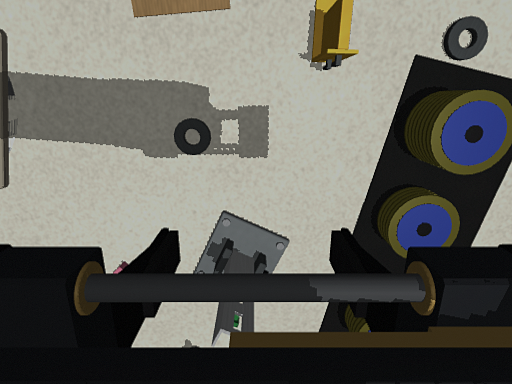

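View pics/w2c.png

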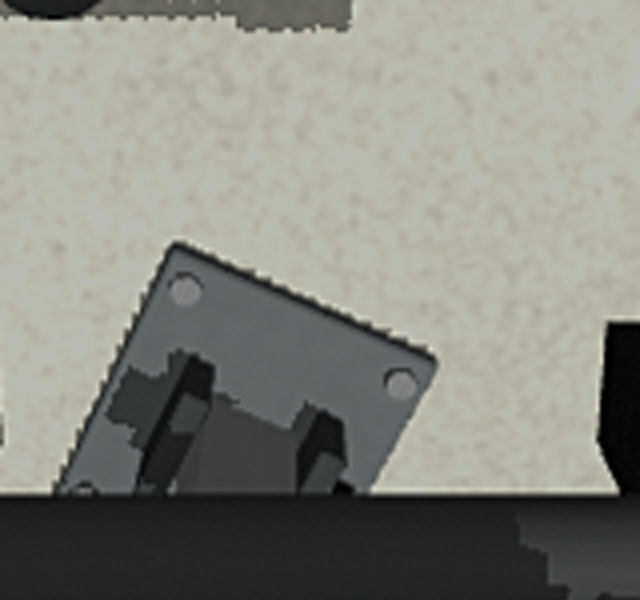

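Call:
jog_arm --commands '[{"translation": [-5, -40, 0], "twist": -0.1}, {"translation": [-5, -40, 0], "twist": -0.1}, {"translation": [0, 0, 0], "twist": -0.1}, {"translation": [0, 0, 0], "twist": -0.1}, {"translation": [0, 0, 0], "twist": 0}]'

```text
time: 3.35
ee_pos: [0.472, -0.0508, 0.3094]
eef_rot: [-0.704, 0.062, -0.062, 0.705]
ft_force: [-0.5, -0.2, -0.2]
width: 0.087
```

```bash
python3 - <<'E'
from h import *
c=snap("wrist","w3"); im=cv2.imread("pics/w3.png")
cv2.imwrite("pics/w3c.png",cv2.resize(im[120:280,180:340],None,fx=4,fy=4,interpolation=cv2.INTER_CUBIC)[:600])
E
```

```text
(no output)
```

View pics/w3.png

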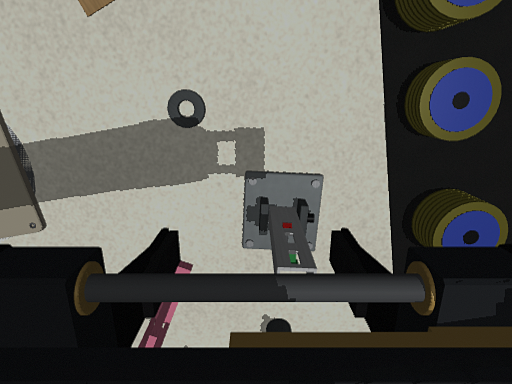

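```bash
python3 - <<'E'
from h import *
im=cv2.imread("pics/w3.png")
cv2.imwrite("pics/w3d.png",cv2.resize(im[165:285,235:335],None,fx=6,fy=5,interpolation=cv2.INTER_CUBIC)[:600])
cv2.imwrite("pics/w3e.png",cv2.resize(im[215:275,260:325],None,fx=10,fy=10,interpolation=cv2.INTER_CUBIC)[:600])
E
```

```text
(no output)
```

View pics/w3d.png

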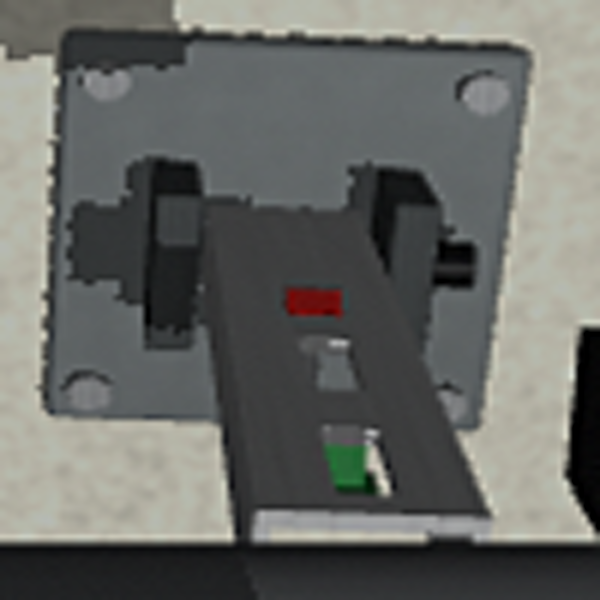

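View pics/w3e.png

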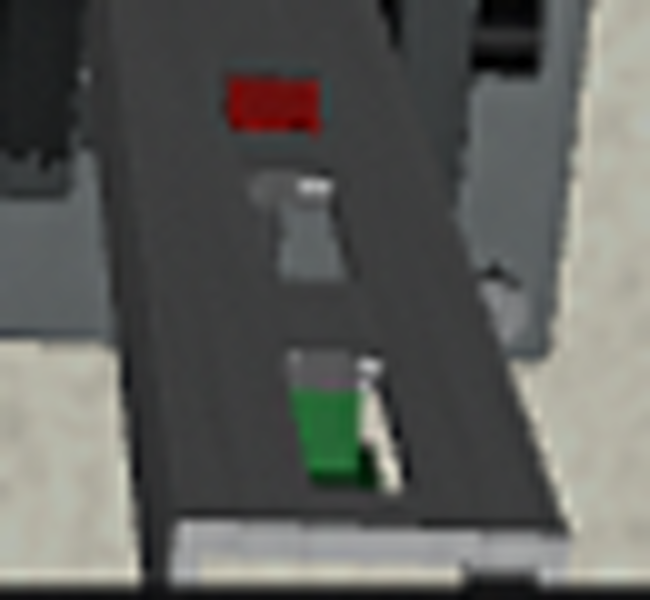

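```bash
cat > up.py <<'E'
from h import *
c=pickle.load(open("w3.pkl","rb"))
loc=[(0,-20,204),(0,20,204),(0,-5.5,168),(0,5.5,168),(0,-5.5,196),(0,5.5,196),(0,-5.5,120),(0,5.5,120),(0,-5.5,148),(0,5.5,148)]
pc=[(170,518),(570,530),(288,350),(380,357),(312,478),(402,490),(250,172),(333,178),(278,278),(352,280)]
pix=[(260+u/10,215+v/10) for u,v in pc]
x,f=fit(c,loc,pix,[.5,-.15,-1.78,0.0],0); print(x,np.degrees(x[2]));print(f.round(2).tolist())
x,f=fit(c,loc+[(0,-20,12-x[3]*1000),(0,20,12-x[3]*1000)],pix+[(269.2,206),(294.5,206.6)],x,0); print(x,np.degrees(x[2]));print(f.round(2).tolist())
print(c["cam_to_world"][:3,3])
from h import proj
print("nose", [proj(c,R.from_euler('z',x[2]).apply(np.array(p)/1000)+[x[0],x[1],x[3]]) for p in ((-4,-5,96),(-4,5,96),(0,-5,105),(0,5,105))])
E
python3 up.py
```

```text
[ 0.49963985 -0.14352229 -1.78784059 -0.0136774 ] -102.43572010276301
[[0.78, -0.25], [-0.19, 0.08], [-0.5, 0.39], [-0.02, 0.08], [-0.13, 0.29], [1.35, -0.5], [-0.59, 0.39], [-0.31, 0.14], [-1.24, -0.36], [0.55, -0.19]]
[ 0.49937809 -0.14077243 -1.78371262 -0.00894312] -102.19920486462168
[[0.44, -0.05], [0.15, 0.15], [-0.65, 0.28], [-0.01, -0.07], [-0.24, 0.37], [1.42, -0.45], [-0.76, 0.05], [-0.37, -0.23], [-1.4, -0.58], [0.53, -0.44], [0.17, 0.44], [0.6, 0.81]]
[0.48543926 0.02900526 0.47146359]
nose [array([[283.1737528 , 221.96823803]]), array([[290.6645721 , 222.24483961]]), array([[283.57266675, 227.46309991]]), array([[291.19944361, 227.74320579]])]
```

```bash
cat >> up.py <<'E'
s=pickle.load(open("cams0.pkl","rb"))
for n in("scene","top"):
  for y,dz in((-.141,-.009),(-.143,-.013),(-.137,0)):
    print(n,dz,proj(s[n],R.from_euler('z',-1.785).apply(np.array([(0,20,204),(0,-20,204),(0,20,12-dz*1e3),(0,20,120)])/1000)+[.4995,y,dz]).round(1).tolist())
E
python3 up.py | tail -6
python3 - <<'E'
import cv2
s=cv2.imread("pics/scene0.png");t=cv2.imread("pics/top0.png")
cv2.imwrite("pics/c1.png",cv2.resize(s[158:222,190:230],None,fx=9,fy=9,interpolation=cv2.INTER_CUBIC))
cv2.imwrite("pics/c2.png",cv2.resize(t[175:225,285:325],None,fx=12,fy=12,interpolation=cv2.INTER_CUBIC))
E
```

```text
scene -0.009 [[208.7, 171.6], [210.5, 163.8], [213.4, 223.2], [210.9, 196.2]]
scene -0.013 [[208.1, 172.9], [209.9, 165.1], [212.7, 223.2], [210.3, 197.4]]
scene 0 [[209.9, 168.7], [211.7, 160.9], [214.7, 223.0], [212.1, 193.5]]
top -0.009 [[305.7, 181.7], [302.5, 198.5], [299.3, 194.8], [302.5, 188.3]]
top -0.013 [[306.4, 182.1], [303.2, 198.8], [300.1, 194.8], [303.2, 188.6]]
top 0 [[304.4, 181.0], [301.1, 197.9], [297.9, 194.8], [301.2, 187.7]]
```

View pics/c1.png

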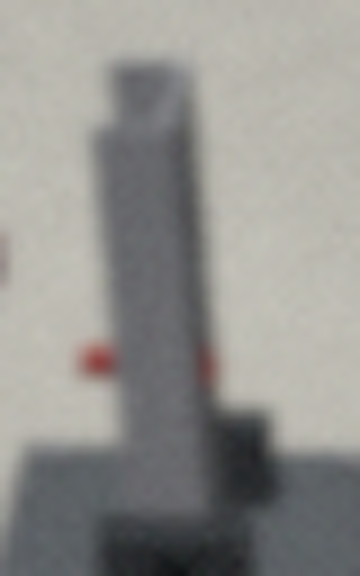

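View pics/c2.png

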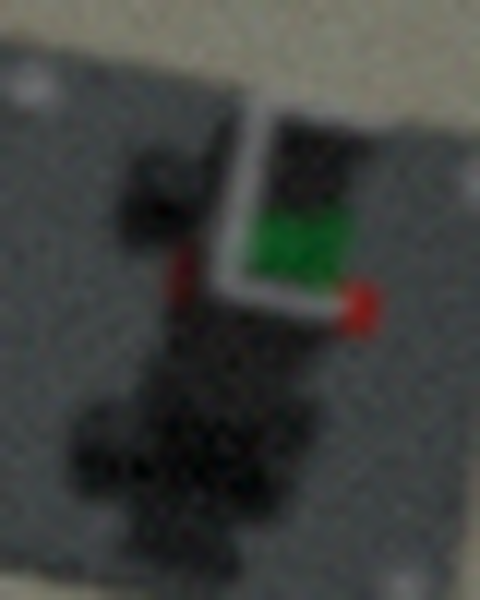

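Call:
jog_arm --commands '[{"translation": [12, 40, 0], "twist": 0.064}, {"translation": [12, 40, 0], "twist": 0.064}, {"translation": [12, 40, 0], "twist": 0.064}, {"translation": [12, 40, 0], "twist": 0.064}, {"translation": [12, 41, 0], "twist": 0.064}, {"translation": [12, 41, 0], "twist": 0.064}, {"translation": [0, 0, -40], "twist": 0}, {"translation": [0, 0, -40], "twist": 0}, {"translation": [0, 0, -40], "twist": 0}, {"translation": [0, 0, 0], "twist": 0}]'

```text
time: 4.4
ee_pos: [0.541, 0.1899, 0.1846]
eef_rot: [0.703, 0.073, -0.078, -0.703]
ft_force: [-0.7, -0.6, 0.1]
width: 0.0868
```

```bash
cat >> h.py <<'E'
def st():
    from bench import read_state
    s=read_state(); m=R.from_quat(s["eef_rot"]).as_matrix()
    print("t",round(s["time"],2),"p",s["ee_pos"].round(4),"jaw deg",round(np.degrees(np.arctan2(m[1,0],m[0,0])),2),"tilt",m[:2,1].round(4),"F",s["ft_force"].round(1),"T",s["torque"].round(2),"w",round(s["width"],4),"q",s["joint_positions"].round(2))
E
python3 -c "
from h import *
st(); snap('wrist','w4')"
```

```text
t 4.4 p [0.541  0.1899 0.1846] jaw deg 12.25 tilt [-0.008  -0.0019] F [-0.7 -0.6  0.1] T [-0.05 -0.08  0.  ] w 0.0868 q [ 0.27  0.37 -0.85  1.61  0.28  1.3  -0.41]
```

View pics/w4.png

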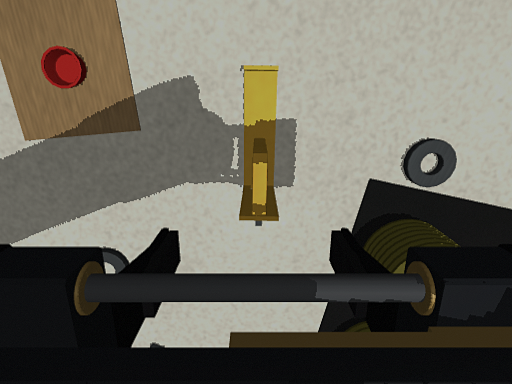

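The view shows the web centred between the open fingers (web at 260,185; finger tips at 170 and 340). I'll descend next.

Call:
jog_arm --commands '[{"translation": [1.5, 1, -30], "twist": -0.006}, {"translation": [1, 0, -30], "twist": 0}, {"translation": [0, 0, -30], "twist": 0}, {"translation": [0, 0, -20], "twist": 0}, {"translation": [0, 0, -11], "twist": 0}, {"translation": [0, 0, 0], "twist": 0}, {"translation": [0, 0, 0], "twist": 0}]'

```text
time: 5.15
ee_pos: [0.5472, 0.1923, 0.0705]
eef_rot: [-0.703, -0.073, 0.071, 0.704]
ft_force: [-0.2, 0.2, -0.1]
width: 0.0874
```

```bash
python3 -c "
from h import *
st(); snap('wrist','w5')"
```

```text
t 5.15 p [0.5472 0.1923 0.0705] jaw deg 11.71 tilt [0.0022 0.0008] F [-0.2  0.2 -0.1] T [ 0.03 -0.09 -0.04] w 0.0874 q [ 0.22  0.49 -0.8   1.72  0.39  1.09 -0.49]
```

View pics/w5.png

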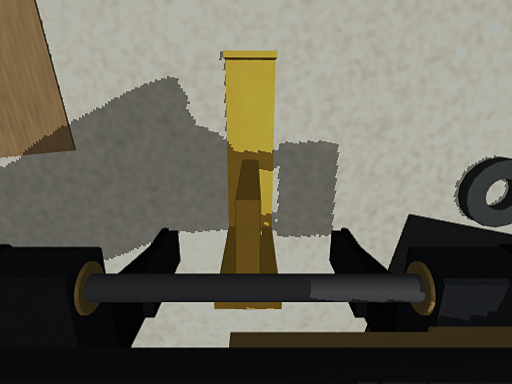

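Call:
jog_arm --commands '[{"translation": [-3.5, -1, -7], "twist": 0.003}, {"translation": [0, 0, 0], "twist": 0}, {"translation": [0, 0, 0], "twist": 0}]'

```text
time: 5.5
ee_pos: [0.5424, 0.1906, 0.0617]
eef_rot: [0.703, 0.073, -0.073, -0.703]
ft_force: [0.5, -0.4, -0.9]
width: 0.087
```

Call:
jog_arm --commands '[{"translation": [0, 0, 0], "twist": 0}, {"translation": [0, 0, 0], "twist": 0}, {"translation": [0, 0, 0], "twist": 0}, {"translation": [0, 0, 0], "twist": 0}, {"translation": [0, 0, 0], "twist": 0}, {"translation": [0, 0, 0], "twist": 0}, {"translation": [0, 0, 0], "twist": 0}]' --grip 1 --grip_force 50

```text
time: 6.2
ee_pos: [0.5425, 0.1907, 0.0616]
eef_rot: [0.703, 0.073, -0.073, -0.703]
ft_force: [-0.0, -0.5, -0.7]
width: 0.0391
```

```bash
python3 -c "
from h import *
st()"
```

```text
t 6.2 p [0.5425 0.1907 0.0616] jaw deg 11.86 tilt [-0. -0.] F [-0.  -0.5 -0.7] T [ 0.03 -0.13 -0.01] w 0.0391 q [ 0.22  0.49 -0.8   1.74  0.39  1.08 -0.5 ]
```

Call:
jog_arm --commands '[{"translation": [0, 0, 0], "twist": 0}, {"translation": [0, 0, 0], "twist": 0}, {"translation": [0, 0, 0], "twist": 0}, {"translation": [0, 0, 0], "twist": 0}, {"translation": [0, 0, 0], "twist": 0}, {"translation": [0, 0, 0], "twist": 0}]'

```text
time: 6.8
ee_pos: [0.5424, 0.1907, 0.0614]
eef_rot: [0.703, 0.073, -0.073, -0.703]
ft_force: [0.6, -0.3, -1.7]
width: 0.0117
```

```bash
python3 -c "
from h import *
st()"
```

```text
t 6.8 p [0.5424 0.1907 0.0614] jaw deg 11.86 tilt [-0.0003 -0.0001] F [ 0.6 -0.3 -1.7] T [-0.02 -0.1  -0.03] w 0.0117 q [ 0.22  0.49 -0.8   1.74  0.39  1.08 -0.5 ]
```

Call:
jog_arm --commands '[{"translation": [0, 0, 20], "twist": 0}, {"translation": [0, 0, 38], "twist": 0}, {"translation": [0, 0, 40], "twist": 0}, {"translation": [-4.5, -35, 0], "twist": -0.06}, {"translation": [-4.5, -35, 0], "twist": -0.06}, {"translation": [-4.5, -35, 0], "twist": -0.06}, {"translation": [-4.5, -35, 0], "twist": -0.06}, {"translation": [-4.5, -35, 0], "twist": -0.06}, {"translation": [-4.5, -35, 0], "twist": -0.06}, {"translation": [-4.5, -35, 0], "twist": -0.06}, {"translation": [0, -15, 0], "twist": 0}, {"translation": [0, 0, 0], "twist": 0}, {"translation": [0, 0, 0], "twist": 0}, {"translation": [0, 0, 0], "twist": 0}]'

```text
time: 8.2
ee_pos: [0.5112, -0.0675, 0.1596]
eef_rot: [-0.703, 0.074, -0.074, 0.703]
ft_force: [-0.1, 0.3, -1.7]
width: 0.0113
```

```bash
python3 -c "
from h import *
st(); snap('wrist','w6'); snap('scene','s6'); st()
s=cv2.imread('pics/s6.png'); cv2.imwrite('pics/s6c.png',cv2.resize(s[130:250,170:270],None,fx=5,fy=5,interpolation=cv2.INTER_CUBIC))
"
```

```text
t 8.2 p [ 0.5112 -0.0675  0.1596] jaw deg -12.04 tilt [0.0002 0.0007] F [-0.1  0.3 -1.7] T [-0.07 -0.09 -0.  ] w 0.0113 q [ 0.67  0.2  -0.69  1.8   0.14  1.19 -0.27]
t 8.3 p [ 0.5112 -0.0678  0.1596] jaw deg -12.06 tilt [0.0001 0.0004] F [-0.9 -0.1 -2. ] T [-0.13 -0.12  0.01] w 0.0119 q [ 0.67  0.2  -0.69  1.8   0.14  1.19 -0.27]
```

View pics/w6.png

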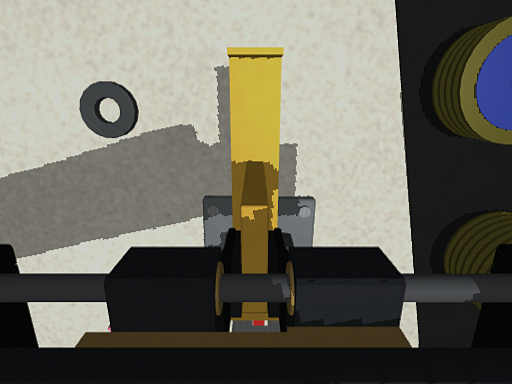

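View pics/s6c.png

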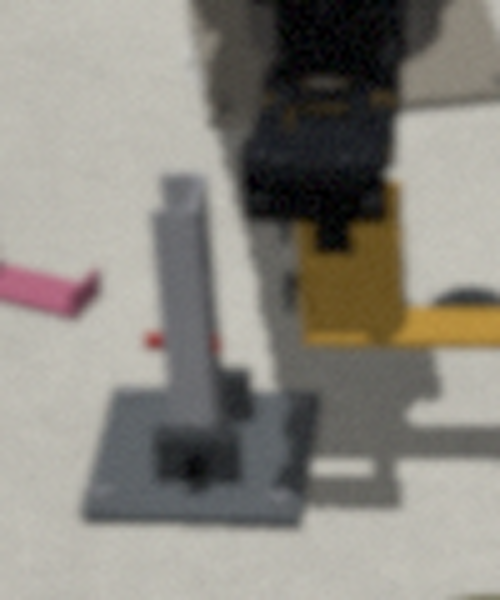

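```bash
python3 - <<'E'
from h import *
c=pickle.load(open("w6.pkl","rb")); yaw=np.radians(-102.05); 
tcp=np.array([.5112,-.0677,.1596])
rz=R.from_euler('z',yaw)
cen=tcp-rz.apply([.0102,0,.0114])
L=np.array([(-27,-6,50),(-27,6,50),(-99,-17,-35),(-99,17,-35),(31,-17,50),(31,17,50),(-99,17,-45)])/1000
print(cen,proj(c,rz.apply(L)+cen).round(1).tolist())
im=cv2.imread("pics/w6.png")
cv2.imwrite("pics/w6c.png",cv2.resize(im[30:80,210:300],None,fx=8,fy=8,interpolation=cv2.INTER_CUBIC))
cv2.imwrite("pics/w6d.png",cv2.resize(im[150:230,220:300],None,fx=7,fy=7,interpolation=cv2.INTER_CUBIC))
cv2.imwrite("pics/w6e.png",cv2.resize(im[305:350,210:310],None,fx=8,fy=8,interpolation=cv2.INTER_CUBIC))
E
```

```text
[ 0.51332941 -0.05772475  0.1482    ] [[241.8, 205.2], [270.3, 205.3], [228.0, 47.7], [283.5, 47.8], [219.9, 320.0], [291.4, 320.2], [282.1, 50.1]]
```

View pics/w6c.png

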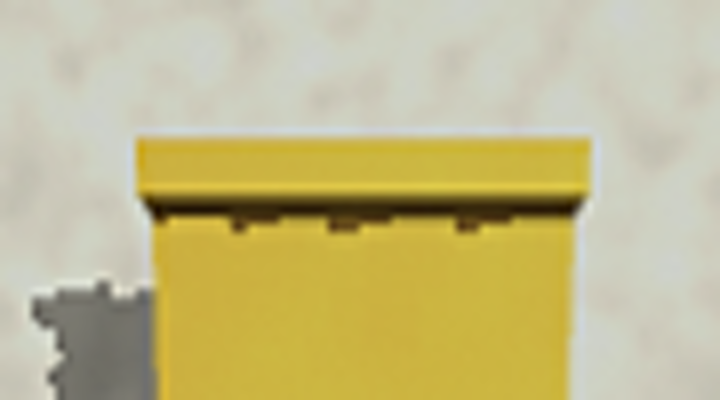

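View pics/w6d.png

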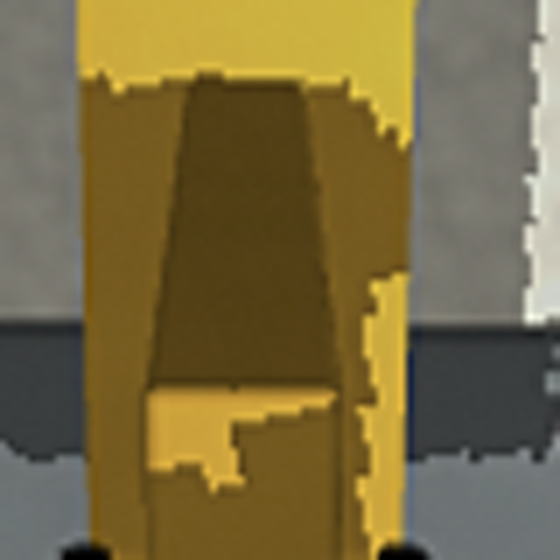

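View pics/w6e.png

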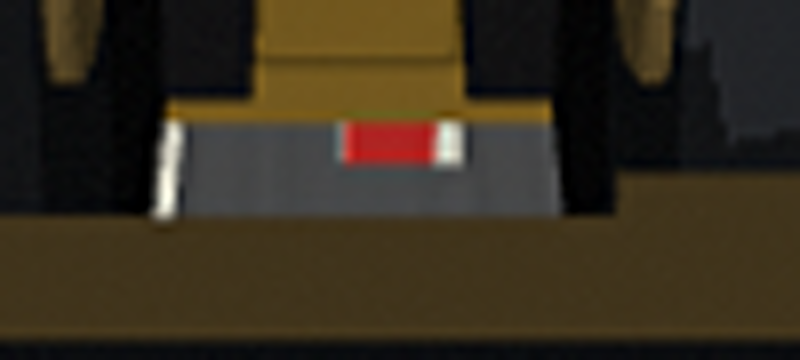

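Call:
jog_arm --commands '[{"translation": [1, -10, 0], "twist": -0.005}, {"translation": [-1.4, -10, 0], "twist": 0}, {"translation": [-2, -10, 0], "twist": 0}, {"translation": [0, 0, 0], "twist": 0}, {"translation": [0, 0, 0], "twist": 0}]'

```text
time: 8.8
ee_pos: [0.5085, -0.0996, 0.1596]
eef_rot: [-0.703, 0.077, -0.077, 0.703]
ft_force: [-0.4, 0.3, -1.6]
width: 0.0116
```

```bash
python3 -c "
from h import *
st(); snap('wrist','w7'); snap('scene','s7'); st()
s=cv2.imread('pics/s7.png'); cv2.imwrite('pics/s7c.png',cv2.resize(s[155:225,185:255],None,fx=8,fy=8,interpolation=cv2.INTER_CUBIC))
im=cv2.imread('pics/w7.png')
cv2.imwrite('pics/w7e.png',cv2.resize(im[305:350,210:310],None,fx=8,fy=8,interpolation=cv2.INTER_CUBIC))
"
```

```text
t 8.8 p [ 0.5085 -0.0996  0.1596] jaw deg -12.55 tilt [0.     0.0001] F [-0.4  0.3 -1.6] T [-0.05 -0.06 -0.01] w 0.0116 q [ 0.71  0.21 -0.67  1.79  0.14  1.19 -0.22]
t 8.9 p [ 0.5087 -0.0989  0.1596] jaw deg -12.47 tilt [0.0002 0.0002] F [-0.6 -0.  -2.6] T [-0.02 -0.04 -0.01] w 0.0118 q [ 0.71  0.21 -0.67  1.79  0.14  1.19 -0.22]
```

View pics/w7e.png

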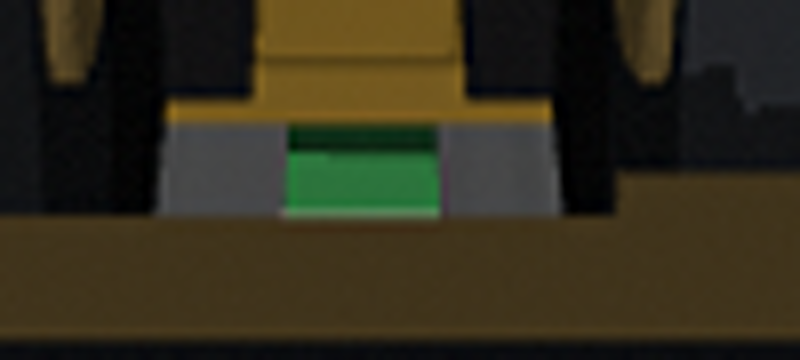

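View pics/s7c.png

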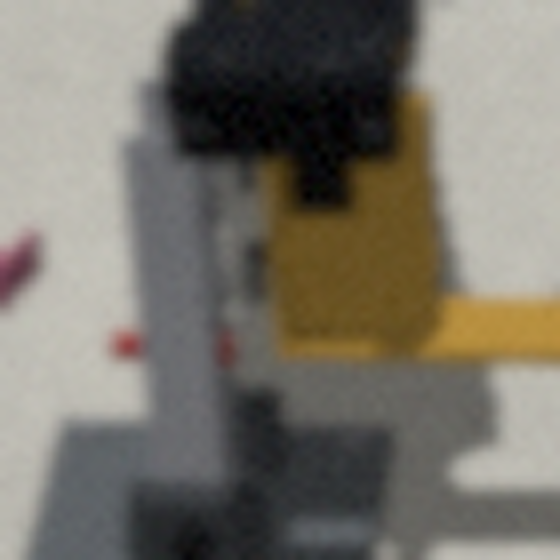

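Call:
jog_arm --commands '[{"translation": [-0.6, -3, 0], "twist": 0.002}, {"translation": [-0.6, -3, 0], "twist": 0}, {"translation": [-0.2, -1, 0], "twist": 0}, {"translation": [-0.2, -1, 0], "twist": 0}, {"translation": [0, 0, 0], "twist": 0}]'

```text
time: 9.4
ee_pos: [0.507, -0.1074, 0.1596]
eef_rot: [-0.703, 0.076, -0.076, 0.703]
ft_force: [1.2, -0.1, -2.3]
width: 0.0115
```

Call:
jog_arm --commands '[{"translation": [-0.2, -1, 0], "twist": 0}, {"translation": [-0.2, -1, 0], "twist": 0}, {"translation": [0, 0, 0], "twist": 0}]'

```text
time: 9.7
ee_pos: [0.5066, -0.1094, 0.1596]
eef_rot: [0.703, -0.076, 0.076, -0.703]
ft_force: [-0.3, 0.5, -1.2]
width: 0.0117
```

Call:
jog_arm --commands '[{"translation": [-0.2, -1, 0], "twist": 0}, {"translation": [-0.2, -1, 0], "twist": 0}, {"translation": [0, 0, 0], "twist": 0}]'

```text
time: 10.0
ee_pos: [0.5062, -0.1115, 0.1596]
eef_rot: [0.703, -0.076, 0.076, -0.703]
ft_force: [0.4, -0.3, -2.3]
width: 0.0119
```

Call:
jog_arm --commands '[{"translation": [-0.2, -1, 0], "twist": 0}, {"translation": [0, 0, 0], "twist": 0}]'

```text
time: 10.2
ee_pos: [0.506, -0.1125, 0.1596]
eef_rot: [0.703, -0.076, 0.076, -0.703]
ft_force: [0.1, 0.8, -3.0]
width: 0.0116
```

Call:
jog_arm --commands '[{"translation": [-0.2, -1, 0], "twist": 0}, {"translation": [0, 0, 0], "twist": 0}]'

```text
time: 10.4
ee_pos: [0.5058, -0.1134, 0.1596]
eef_rot: [0.703, -0.076, 0.076, -0.703]
ft_force: [-0.1, 0.4, -2.8]
width: 0.0119
```

Call:
jog_arm --commands '[{"translation": [-0.2, -1, 0], "twist": 0}, {"translation": [0, 0, 0], "twist": 0}]'

```text
time: 10.6
ee_pos: [0.5056, -0.1144, 0.1596]
eef_rot: [0.703, -0.076, 0.076, -0.703]
ft_force: [0.2, -0.4, -1.2]
width: 0.0116
```

Call:
jog_arm --commands '[{"translation": [-0.2, -1, 0], "twist": 0}, {"translation": [0, 0, 0], "twist": 0}]'

```text
time: 10.8
ee_pos: [0.5054, -0.1154, 0.1596]
eef_rot: [0.703, -0.076, 0.076, -0.703]
ft_force: [-0.8, -0.4, -1.7]
width: 0.0122
```

Call:
jog_arm --commands '[{"translation": [-0.2, -1, 0], "twist": 0}, {"translation": [0, 0, 0], "twist": 0}]'

```text
time: 11.0
ee_pos: [0.5052, -0.1164, 0.1596]
eef_rot: [0.703, -0.076, 0.076, -0.703]
ft_force: [0.9, -0.6, -1.7]
width: 0.012
```

Call:
jog_arm --commands '[{"translation": [-0.2, -1, 0], "twist": 0}, {"translation": [0, 0, 0], "twist": 0}]'

```text
time: 11.2
ee_pos: [0.505, -0.1174, 0.1596]
eef_rot: [0.703, -0.076, 0.076, -0.703]
ft_force: [-0.4, 0.2, -1.9]
width: 0.0115
```

Call:
jog_arm --commands '[{"translation": [-0.2, -1, 0], "twist": 0}, {"translation": [0, 0, 0], "twist": 0}]'

```text
time: 11.4
ee_pos: [0.5048, -0.1184, 0.1596]
eef_rot: [0.703, -0.076, 0.076, -0.703]
ft_force: [-0.5, 0.2, -2.8]
width: 0.0115
```

Call:
jog_arm --commands '[{"translation": [-0.2, -1, 0], "twist": 0}, {"translation": [0, 0, 0], "twist": 0}]'

```text
time: 11.6
ee_pos: [0.5046, -0.1194, 0.1596]
eef_rot: [0.703, -0.076, 0.076, -0.703]
ft_force: [0.1, -0.2, -1.9]
width: 0.0114
```

Call:
jog_arm --commands '[{"translation": [-0.2, -1, 0], "twist": 0}, {"translation": [0, 0, 0], "twist": 0}]'

```text
time: 11.8
ee_pos: [0.5044, -0.1204, 0.1596]
eef_rot: [0.703, -0.076, 0.076, -0.703]
ft_force: [-0.2, 0.3, -2.3]
width: 0.0118
```

```bash
python3 -c "
from h import *
st(); snap('wrist','w8'); snap('scene','s8'); st()
s=cv2.imread('pics/s8.png'); cv2.imwrite('pics/s8c.png',cv2.resize(s[155:225,185:255],None,fx=8,fy=8,interpolation=cv2.INTER_CUBIC))
im=cv2.imread('pics/w8.png')
cv2.imwrite('pics/w8e.png',cv2.resize(im[305:350,210:310],None,fx=8,fy=8,interpolation=cv2.INTER_CUBIC))
"
```

```text
t 11.8 p [ 0.5044 -0.1204  0.1596] jaw deg -12.39 tilt [ 0.     -0.0001] F [-0.2  0.3 -2.3] T [-0.09 -0.08  0.02] w 0.0118 q [ 0.74  0.2  -0.66  1.79  0.13  1.19 -0.17]
t 11.9 p [ 0.5044 -0.1203  0.1596] jaw deg -12.38 tilt [0.0001 0.    ] F [-0.3 -0.2 -1.8] T [-0.04 -0.07  0.05] w 0.0115 q [ 0.74  0.2  -0.66  1.79  0.13  1.19 -0.17]
```

View pics/w8e.png

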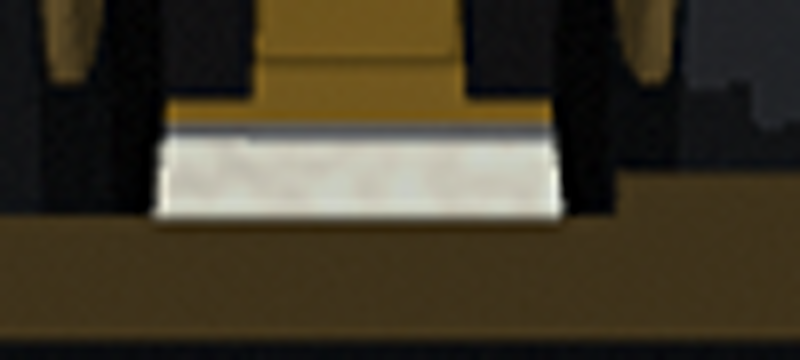

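View pics/s8c.png

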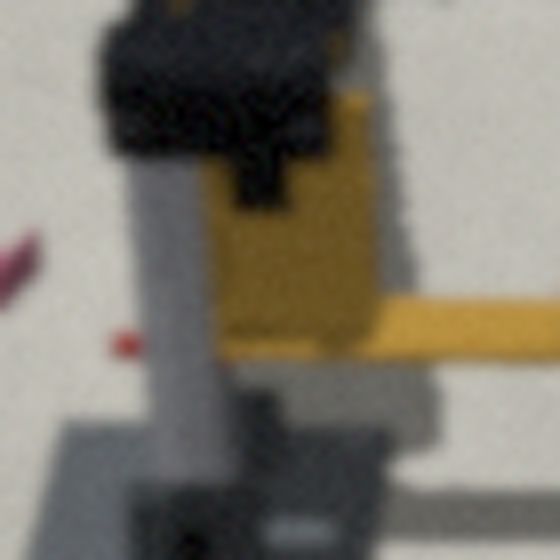

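Claws have entered the slots without resistance, and a thin strip of channel still shows at (255,320) in the wrist view. I'll continue to flush contact.

Call:
jog_arm --commands '[{"translation": [-0.2, -1, 0], "twist": 0}, {"translation": [0, 0, 0], "twist": 0}]'

```text
time: 12.1
ee_pos: [0.5043, -0.1208, 0.1596]
eef_rot: [-0.703, 0.076, -0.076, 0.703]
ft_force: [0.4, 1.8, -1.1]
width: 0.0117
```

Call:
jog_arm --commands '[{"translation": [-0.1, -0.7, 0], "twist": 0}, {"translation": [0, 0, 0], "twist": 0}]'

```text
time: 12.3
ee_pos: [0.5043, -0.1208, 0.1596]
eef_rot: [-0.703, 0.076, -0.076, 0.703]
ft_force: [1.8, 5.2, -1.5]
width: 0.012
```

Call:
jog_arm --commands '[{"translation": [-0.1, -0.7, 0], "twist": 0}, {"translation": [0, 0, 0], "twist": 0}]'

```text
time: 12.5
ee_pos: [0.5043, -0.1209, 0.1596]
eef_rot: [-0.702, 0.076, -0.076, 0.704]
ft_force: [1.4, 7.2, -2.4]
width: 0.0116
```

Call:
jog_arm --commands '[{"translation": [0.2, 1, 0], "twist": 0}, {"translation": [0, 0, -1], "twist": 0}, {"translation": [0, 0, -1], "twist": 0}, {"translation": [0, 0, 0], "twist": 0}]'

```text
time: 12.9
ee_pos: [0.5047, -0.121, 0.1578]
eef_rot: [-0.703, 0.076, -0.076, 0.703]
ft_force: [1.3, 4.6, -1.1]
width: 0.0116
```

Call:
jog_arm --commands '[{"translation": [0, 0, -1], "twist": 0}, {"translation": [0, 0, -1], "twist": 0}, {"translation": [0, 0, 0], "twist": 0}]'

```text
time: 13.2
ee_pos: [0.5048, -0.121, 0.1559]
eef_rot: [-0.703, 0.076, -0.076, 0.703]
ft_force: [1.7, 4.2, 1.0]
width: 0.0112
```

Call:
jog_arm --commands '[{"translation": [0, 0, -1], "twist": 0}, {"translation": [0, 0, 0], "twist": 0}]'

```text
time: 13.4
ee_pos: [0.5049, -0.1209, 0.155]
eef_rot: [-0.703, 0.075, -0.077, 0.703]
ft_force: [1.9, 4.7, 1.6]
width: 0.0117
```

Call:
jog_arm --commands '[{"translation": [0, 0, -1], "twist": 0}, {"translation": [0, 0, 0], "twist": 0}]'

```text
time: 13.6
ee_pos: [0.5051, -0.1207, 0.1541]
eef_rot: [-0.703, 0.075, -0.077, 0.703]
ft_force: [2.4, 5.5, 2.0]
width: 0.012
```

```bash
python3 -c "
from h import *
st()"
```

```text
t 13.6 p [ 0.5051 -0.1207  0.1541] jaw deg -12.33 tilt [0.002 0.001] F [2.4 5.5 2. ] T [ 1.6  -0.57 -0.  ] w 0.012 q [ 0.74  0.21 -0.66  1.8   0.14  1.18 -0.17]
```

Call:
jog_arm --commands '[{"translation": [0.2, 0.8, -1], "twist": 0}, {"translation": [0, 0, 0], "twist": 0}]'

```text
time: 13.8
ee_pos: [0.5053, -0.1201, 0.1531]
eef_rot: [-0.703, 0.075, -0.077, 0.703]
ft_force: [1.2, 4.8, 0.6]
width: 0.0119
```

Call:
jog_arm --commands '[{"translation": [0, 0, -1], "twist": 0}, {"translation": [0, 0, 0], "twist": 0}]'

```text
time: 14.0
ee_pos: [0.5054, -0.1199, 0.1522]
eef_rot: [-0.703, 0.075, -0.077, 0.703]
ft_force: [1.5, 6.4, 1.4]
width: 0.0117
```

```bash
python3 -c "
from h import *
st()"
```

```text
t 14.0 p [ 0.5054 -0.1199  0.1522] jaw deg -12.33 tilt [0.0021 0.001 ] F [1.5 6.4 1.4] T [ 1.57 -0.64 -0.01] w 0.0117 q [ 0.74  0.21 -0.66  1.8   0.14  1.17 -0.18]
```

```bash
cat >> h.py <<'E'
def look(k):
    st(); snap('wrist','w'+k); snap('scene','s'+k)
    s=cv2.imread(f'pics/s{k}.png'); im=cv2.imread(f'pics/w{k}.png')
    a=cv2.resize(s[150:230,190:260],None,fx=6,fy=6,interpolation=cv2.INTER_CUBIC)
    b=cv2.resize(im[170:350,190:330],None,fx=2.667,fy=2.667,interpolation=cv2.INTER_CUBIC)[:480]
    cv2.imwrite(f'pics/l{k}.png',np.hstack([a,b]))
E
python3 -c "
from h import *
look('9')"
```

```text
t 14.0 p [ 0.5054 -0.1199  0.1522] jaw deg -12.33 tilt [0.0021 0.001 ] F [1.5 6.4 1.4] T [ 1.57 -0.64 -0.01] w 0.0117 q [ 0.74  0.21 -0.66  1.8   0.14  1.17 -0.18]
```

View pics/l9.png

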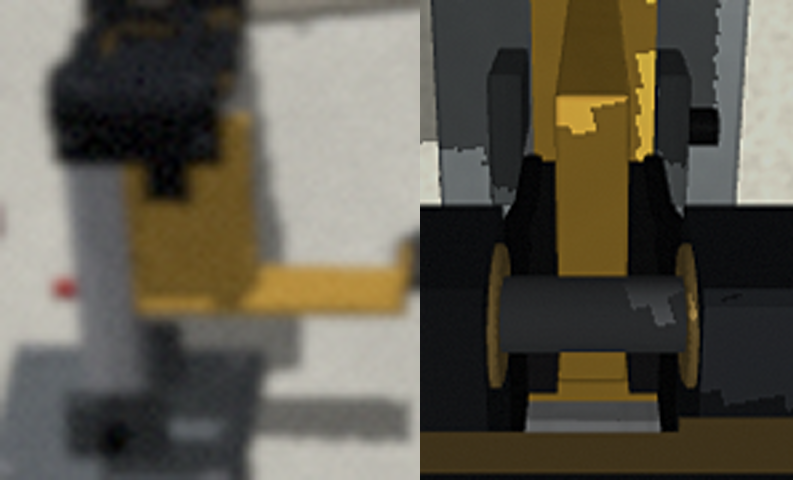

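Call:
jog_arm --commands '[{"translation": [0, 0, -1], "twist": 0}, {"translation": [0, 0, 0], "twist": 0}]'

```text
time: 14.3
ee_pos: [0.5054, -0.1199, 0.1512]
eef_rot: [-0.703, 0.075, -0.077, 0.703]
ft_force: [2.2, 5.9, 1.1]
width: 0.0113
```

Call:
jog_arm --commands '[{"translation": [0, 0, -1], "twist": 0}, {"translation": [0, 0, 0], "twist": 0}]'

```text
time: 14.5
ee_pos: [0.5055, -0.1198, 0.1503]
eef_rot: [-0.703, 0.075, -0.077, 0.704]
ft_force: [2.5, 5.8, 2.3]
width: 0.0114
```

Call:
jog_arm --commands '[{"translation": [0, 0, -1], "twist": 0}, {"translation": [0, 0, 0], "twist": 0}]'

```text
time: 14.7
ee_pos: [0.5053, -0.1197, 0.1489]
eef_rot: [-0.702, 0.075, -0.076, 0.704]
ft_force: [2.6, 6.8, -1.9]
width: 0.0114
```

```bash
python3 -c "
from h import *
st()"
```

```text
t 14.7 p [ 0.5053 -0.1197  0.1489] jaw deg -12.32 tilt [0.0018 0.0015] F [ 2.6  6.8 -1.9] T [ 1.79 -0.89  0.01] w 0.0114 q [ 0.74  0.22 -0.66  1.81  0.14  1.17 -0.18]
```

Call:
jog_arm --commands '[{"translation": [0, 0, -1], "twist": 0}, {"translation": [0, 0, 0], "twist": 0}]'

```text
time: 14.9
ee_pos: [0.5051, -0.1196, 0.1477]
eef_rot: [-0.702, 0.075, -0.076, 0.704]
ft_force: [2.8, 7.2, -1.2]
width: 0.0114
```

Call:
jog_arm --commands '[{"translation": [0, 0, -1], "twist": 0}, {"translation": [0, 0, 0], "twist": 0}]'

```text
time: 15.1
ee_pos: [0.505, -0.1196, 0.1467]
eef_rot: [-0.702, 0.075, -0.076, 0.704]
ft_force: [1.8, 6.9, -2.1]
width: 0.0119
```

Call:
jog_arm --commands '[{"translation": [0, 0, -1], "twist": 0}, {"translation": [0, 0, 0], "twist": 0}]'

```text
time: 15.3
ee_pos: [0.505, -0.1196, 0.1456]
eef_rot: [-0.702, 0.076, -0.076, 0.704]
ft_force: [2.8, 6.4, -1.2]
width: 0.0116
```

```bash
python3 -c "
from h import *
look('10')"
```

```text
t 15.3 p [ 0.505  -0.1196  0.1456] jaw deg -12.32 tilt [0.0012 0.0017] F [ 2.8  6.4 -1.2] T [ 1.81 -0.67  0.05] w 0.0116 q [ 0.74  0.22 -0.66  1.81  0.14  1.16 -0.18]
```

View pics/l10.png

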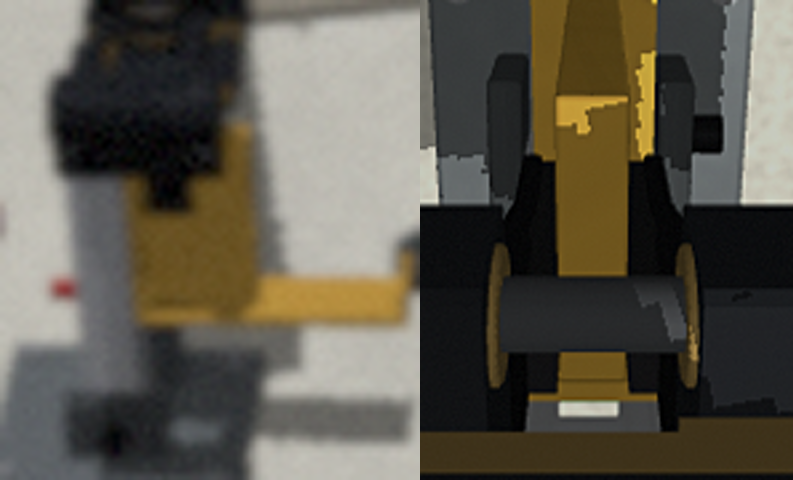

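Call:
jog_arm --commands '[{"translation": [0, 0, -1], "twist": 0}, {"translation": [0, 0, 0], "twist": 0}]'

```text
time: 15.6
ee_pos: [0.505, -0.1196, 0.1447]
eef_rot: [-0.702, 0.076, -0.076, 0.704]
ft_force: [2.2, 7.0, -1.4]
width: 0.0118
```

Call:
jog_arm --commands '[{"translation": [0, 0, -1], "twist": 0}, {"translation": [0, 0, 0], "twist": 0}]'

```text
time: 15.8
ee_pos: [0.5044, -0.1209, 0.1433]
eef_rot: [-0.703, 0.076, -0.076, 0.703]
ft_force: [3.5, 5.0, -4.0]
width: 0.0116
```

Call:
jog_arm --commands '[{"translation": [0, 0, -1], "twist": 0}, {"translation": [0, 0, 0], "twist": 0}]'

```text
time: 16.0
ee_pos: [0.5045, -0.1209, 0.1426]
eef_rot: [-0.703, 0.076, -0.076, 0.703]
ft_force: [1.3, 3.2, -2.0]
width: 0.0118
```

Call:
jog_arm --commands '[{"translation": [0, 0, -1], "twist": 0}, {"translation": [0, 0, 0], "twist": 0}]'

```text
time: 16.2
ee_pos: [0.5046, -0.1209, 0.1417]
eef_rot: [0.703, -0.076, 0.076, -0.703]
ft_force: [0.9, 2.5, -1.1]
width: 0.0117
```

```bash
python3 -c "
from h import *
look('11')"
```

```text
t 16.2 p [ 0.5046 -0.1209  0.1417] jaw deg -12.38 tilt [ 0.0005 -0.0001] F [ 0.9  2.5 -1.1] T [ 0.69 -0.24 -0.02] w 0.0117 q [ 0.74  0.22 -0.65  1.81  0.15  1.15 -0.18]
```

View pics/l11.png

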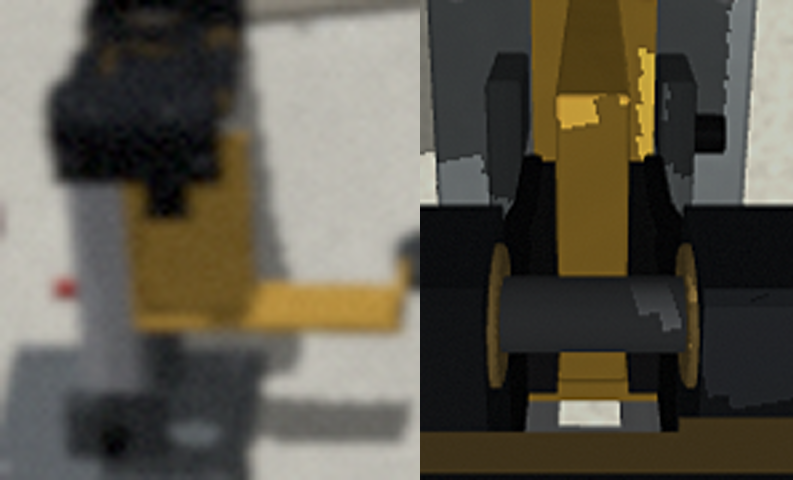

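Call:
jog_arm --commands '[{"translation": [0, 0, -1], "twist": 0}, {"translation": [0, 0, 0], "twist": 0}]'

```text
time: 16.5
ee_pos: [0.5047, -0.1209, 0.1416]
eef_rot: [0.703, -0.076, 0.076, -0.703]
ft_force: [-3.2, 4.5, 9.8]
width: 0.0116
```

Call:
jog_arm --commands '[{"translation": [0, 0, -1], "twist": 0}, {"translation": [0, 0, 0], "twist": 0}]'

```text
time: 16.7
ee_pos: [0.5048, -0.1209, 0.1414]
eef_rot: [0.703, -0.076, 0.077, -0.703]
ft_force: [-6.8, 4.2, 17.3]
width: 0.0116
```

Call:
jog_arm --commands '[{"translation": [0, 0, -1], "twist": 0}, {"translation": [0, 0, 0], "twist": 0}]'

```text
time: 16.9
ee_pos: [0.5049, -0.1209, 0.1412]
eef_rot: [0.703, -0.076, 0.077, -0.703]
ft_force: [-11.0, 5.5, 26.9]
width: 0.0119
```

Call:
jog_arm --commands '[{"translation": [0, 0.3, 2], "twist": 0}, {"translation": [0, 0, 0.5], "twist": 0}, {"translation": [0, 0, 0], "twist": 0}]'

```text
time: 17.2
ee_pos: [0.5047, -0.1209, 0.1416]
eef_rot: [0.703, -0.076, 0.077, -0.703]
ft_force: [-2.1, 2.2, 8.5]
width: 0.0114
```

```bash
python3 -c "
from h import *
look('12')"
```

```text
t 17.2 p [ 0.5047 -0.1209  0.1416] jaw deg -12.39 tilt [ 0.0008 -0.0006] F [-2.1  2.2  8.5] T [ 0.39  0.33 -0.03] w 0.0114 q [ 0.73  0.22 -0.65  1.81  0.15  1.15 -0.18]
```

Call:
jog_arm --commands '[{"translation": [0, 0, 0], "twist": 0}, {"translation": [0, 0, 0], "twist": 0}, {"translation": [0, 0, 0], "twist": 0}, {"translation": [0, 0, 0], "twist": 0}, {"translation": [0, 0, 0], "twist": 0}, {"translation": [0, 0, 0], "twist": 0}, {"translation": [0, 0, 0], "twist": 0}, {"translation": [0, 0, 0], "twist": 0}, {"translation": [0, 0, 0], "twist": 0}, {"translation": [0, 0, 0], "twist": 0}]' --grip 0

```text
time: 18.3
ee_pos: [0.5044, -0.1206, 0.1411]
eef_rot: [-0.703, 0.076, -0.076, 0.703]
ft_force: [-0.3, -0.9, -0.5]
width: 0.0825
```

```bash
python3 -c "
from h import *
look('13')"
```

```text
t 18.3 p [ 0.5044 -0.1206  0.1411] jaw deg -12.38 tilt [0.0001 0.    ] F [-0.3 -0.9 -0.5] T [-0.04 -0.11  0.03] w 0.0825 q [ 0.73  0.22 -0.65  1.82  0.15  1.15 -0.18]
```

View pics/w13.png

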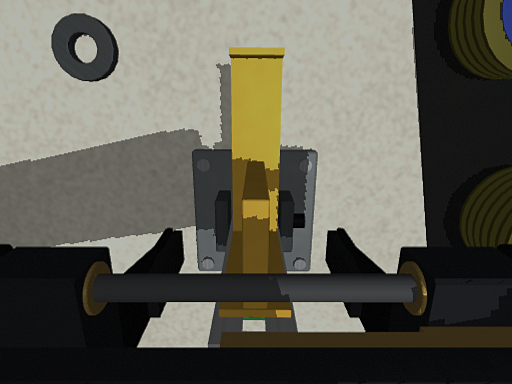

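Bracket stays put with the fingers open, and both fingers are well clear of the web (tips at 172 and 340). I'll raise straight up, then inspect.

Call:
jog_arm --commands '[{"translation": [0, 0, 20], "twist": 0}, {"translation": [0, 0, 30], "twist": 0}, {"translation": [0, 0, 40], "twist": 0}, {"translation": [0, 0, 40], "twist": 0}, {"translation": [0, 0, 40], "twist": 0}, {"translation": [0, 0, 0], "twist": 0}, {"translation": [0, 0, 0], "twist": 0}]'

```text
time: 19.1
ee_pos: [0.5047, -0.1206, 0.3116]
eef_rot: [0.703, -0.076, 0.077, -0.703]
ft_force: [0.3, 0.9, -1.2]
width: 0.0872
```

```bash
python3 -c "
from h import *
look('14'); im=cv2.imread('pics/w14.png'); cv2.imwrite('pics/w14c.png',cv2.resize(im[130:330,180:330],None,fx=3,fy=3,interpolation=cv2.INTER_CUBIC))
s=cv2.imread('pics/s14.png'); cv2.imwrite('pics/s14c.png',cv2.resize(s[150:230,180:260],None,fx=7,fy=7,interpolation=cv2.INTER_CUBIC))"
```

```text
t 19.1 p [ 0.5047 -0.1206  0.3116] jaw deg -12.37 tilt [ 0.0014 -0.0006] F [ 0.3  0.9 -1.2] T [-0.06 -0.08  0.03] w 0.0872 q [ 0.76  0.11 -0.66  1.56  0.07  1.49 -0.12]
```

View pics/w14c.png

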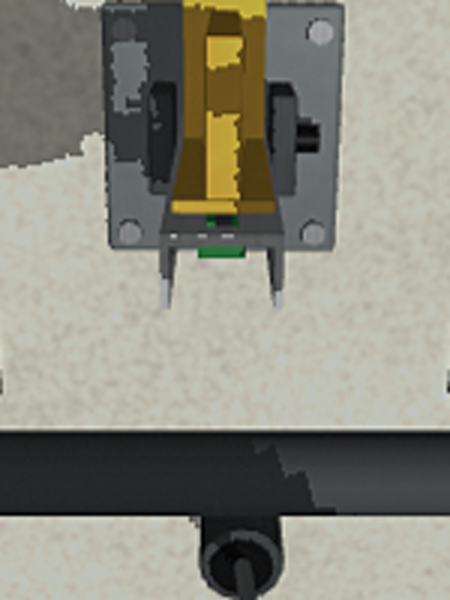

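View pics/s14c.png

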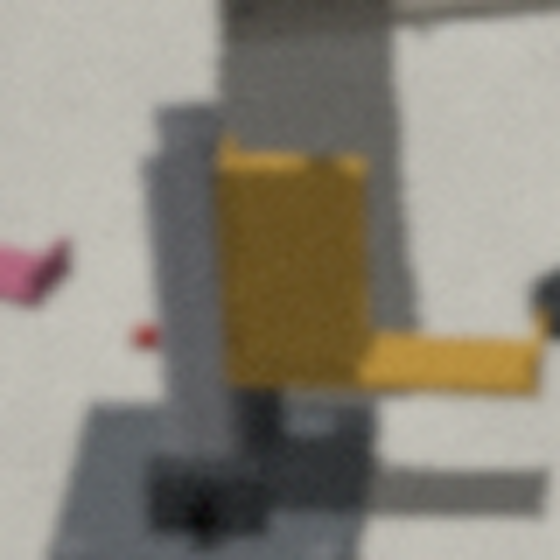

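```bash
python3 - <<'E'
from h import *
for k in("scene0","s6","s7","s9","s10","s11","s14"):
    im=cv2.imread(f"pics/{k}.png")[190:210,194:207].astype(float)
    w=np.clip(im[:,:,2]-im[:,:,1]-25,0,None); g=np.arange(194,207)
    print(k,round((w.sum(0)*g).sum()/w.sum(),2),round(w.sum()))
from bench import *
st(); print(close_job())
E
```

```text
scene0 200.43 237
s6 200.42 252
s7 200.43 247
s9 200.35 276
s10 200.18 312
s11 200.43 244
s14 200.44 249
t 19.2 p [ 0.5039 -0.1206  0.3099] jaw deg -12.38 tilt [-0.0017  0.0004] F [-0.   0.9 -0.7] T [-0.03 -0.07  0.01] w 0.0865 q [ 0.76  0.11 -0.66  1.57  0.07  1.49 -0.12]
the job is handed in; nothing more can be done
None
```

The bracket is hooked in both slots, fully down and locked by the red catch. I let go of it and handed the job in at about 19 s; no verdict came back.

**How it went:**
- I gripped the yellow bracket by its web and pushed both claws into the slots with no measurable resistance. The push was about 7 N once it lay flat on the face.
- I pressed it down in 1 mm steps past the catch. It stopped hard with its centre about 130 mm up, so the channel stands about 10 mm low, as the pictures had suggested.
- The highest force was about 27 N down, with about 11 N sideways, at the stop. I released that before opening the gripper.

**Last checks:**
- **Catch:** the red lever shifted in the scene camera while the bracket passed it and then returned to its starting position (200.44 px against 200.43 px). The bracket also jumped back flat onto the face at that moment.
- **Bracket after release:** it stayed flat and upright on the channel, and the fingers came clear without touching it.
- **Robot:** it reads no contact force and is clear of everything.

I did not measure two things directly. The tell-tale's travel is only inferred from the hard stop and the snap. I did not re-measure the discs, rings, cap and brush pot, but the gripper never came down near them.

No check failed or disagreed.

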